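# Tighten the lock nut at the bottom of a filter's tuning well

### The arm

A 6-joint arm with a two-finger parallel gripper is mounted at the origin on the work surface. World frame = base frame: x ahead of the robot, y to its left, z up, the work surface at z = 0. Lengths are in m, angles in rad, forces in N, time in s.
With the tool pointing down it reaches from about 0.325 to 0.775 m from the base axis. Payload 5.5 kg.
Tool frame: the origin (TCP) lies at the very end of the fingers, on their centre line; the grasp point (between the pads) lies 19 mm behind it (robot.pinch_z is the distance from the TCP to the grasp point, in m); x points along the fingers, y is the direction in which the jaws open and shut, and the axes are right-handed (so a half turn about x gives the same grasp; the last joint's range is limited). The gripper opens to 88 mm and grips with 3 to 60 N. Pads are 20 mm wide; open, the fingers measure 115 mm over their backs; the gripper's body (75 mm by 178 mm) begins 61 mm behind the grasp point.
Start: joints at [-1.223, 0.091, 1.231, -0, 1.82, -0.057], TCP at [0.236, -0.552, 0.183] pointing down, gripper open.
Joint ranges: [-2.87, 2.87], [-0.86, 2.18], [0.17, 2.46], [-1.51, 4.65], [0.06, 2.69], [-2.65, 2.65]. Speed limits (rad/s): [2.57, 2.57, 3.01, 3.14, 3.14, 3.14].

### API

Orientations are given as a unit quaternion [w, x, y, z].
In Python, from bench import robot gives the robot as it stands. The module is installed in compiled form; this text tells all that it offers. Calls block until the motion is done:
- robot.move_to(position, orientation): joint-space move of the TCP to a pose.
- robot.servo_line(position, ori=None, v=0.15, stop_force=None): straight line of the TCP; ori=None keeps the orientation; v is the mean speed in m/s. With stop_force (N) it stops when the force on the tool has changed by that much, and returns True; else False.
- robot.move_joints(angles): joint-space move.
- robot.gripper_open() and robot.close_gripper(newtons=None): open the fingers fully, or close them until they stop; newtons is the grip in N (None keeps the last).
- robot.dwell(seconds).
- robot.inverse_kinematics(position, orientation): joint angles nearest the present ones, or None.
- robot.read_camera(name): name is "side" or "top" or "wrist"; returns a dict with "color" (420x560x3 uint8, red, green, blue), "fx", "fy", "cx", "cy" (pixels), "pose" (4x4, takes a point from camera to world coordinates); the wrist camera has in their place "T_tool_cam" (4x4, takes a point from camera to tool coordinates, whose origin is the TCP and whose axes are the tool frame's). Camera axes: x right, y down, z forward; pixel columns grow to the right and rows downward; lengths in m; the calibration is good to about 2 mm. The wrist camera is an equidistant fisheye: a pixel r from the principal point sees the ray r / f radians off the axis. A picture is of the moment at which its call begins: read the wrist's pose just before it. There is no depth.
A pose or a line that the arm cannot do raises robot.MotionError and nothing moves.
- robot.finish_job(): hands the job in, once; it reports no verdict.
Trained networks look in the newest picture that a camera, given by its name, has taken for a name from the list of things; names that differ only in an ending like _2 or _b are one class to them, and where a whole thing is asked for, a point or a joint stands for the part that bears it (a point fixed in the world has none). Each returns a list of dicts, best first, with "confidence" (0 to 1); they miss things now and then, are a little off and sometimes report something else, mostly with a low value. They report only what shows in the picture. A call takes as long as a camera call. They do not tell look-alikes from the thing itself.
- robot.look_for(camera, thing): "position" ([x, y, z] in m, in world coordinates, good to about 4 mm: the middle of the surface that is visible of it).
Readings, each from a call of its own:
- robot.get_time(): time.
- robot.get_joint_pos(): joint angles.
- robot.get_qd(): joint speeds.
- robot.get_effort(): joint torques, N m.
- robot.get_position(): TCP position.
- robot.get_orientation(): TCP orientation.
- robot.get_ft_force(): force on the tool from outside, world axes, zero at the start.
- robot.get_wrist_torque(): the same for the moment, N m.
- robot.get_width(): opening from 0.0 (shut) to 1.0 (fully open).
Only numpy, scipy, OpenCV 4.12 (cv2) and the standard library are available. Lean on these libraries where they do the work, as an engineer would, in place of code of your own. Each camera call takes 0.05 s, during which the arm holds its last target.

### The job

Take the T-handled socket key out of its stand, lower it gently (do not drop it) down the deep well in the dark grey filter housing until it has fallen fully over the lock nut at the bottom, and turn it clockwise until the nut is tight. Stop as soon as the nut comes up firm: forcing it further drags round the tuning screw in its middle, which must stay as it was set. Leave the key standing on the nut, let go of it, and leave everything else on the bench where it is.

Things in the scene. Friction and masses are not known exactly. Their poses are not given: they have to be found in the camera images.
- key: Steel T-handled socket key, 179 mm high, about 0.45 kg. Origin: centre of its lower end face; z up the shaft; x along the T-bar. Starts upright, loose in the stand's pocket, bar at any yaw. Lower end: hex socket open below, 32 mm deep, 32 mm across inner flats (two face along the key's x), 44 mm over outer corners. 16 mm shaft; dark guide collar 44 mm wide, 66 to 81 mm above the origin.
- key_bar (a point): Centre of the key's T-bar, 170 mm above the key's origin; axes as the key's. The bar is straight, rectangular in section: 100 mm long (x), 14 mm wide (y), 18 mm tall, clear all round.
- stand: Grey plastic block 100 x 100 x 40 mm, fixed to the bench; origin at the centre of its underside. A square pocket 50 x 50 mm, 30 mm deep, in the middle of its top (floor 10 mm above the origin) holds the key.
- housing: Dark grey filter housing, fixed to the bench, 150 mm (x) x 130 mm (y) x 105 mm high; origin at the centre of its underside. A round connector sticks out 22 mm from each y side at 50 mm height. In the middle of its top is the well: a round bore 48 mm in diameter with a 3 mm chamfered mouth, 90 mm deep, floor 15 mm above the underside.
- well_mouth (a point): Centre of the well's mouth, level with the housing's top (105 mm above the bench).
- well_floor (a point): Centre of the well's floor, on the well's axis, 15 mm above the bench. A key fully over the nut has its origin here and its T-bar's centre 185 mm above the bench; while the socket only rests on the nut's corners it stands about 10 mm higher.
- nut_top (a point): Top centre of the lock nut, 15.5 mm above the well's floor; turns with the nut. Steel hexagon, 30 mm across flats (two face along its x), 34.6 mm over corners, standing on the well's floor: straight sides 8 mm high, then tapering to 25 mm over corners at the top to lead a socket on. A socket on it has about 10 degrees of play either way. Nut and well are oiled (slippery).
- lock_nut (a joint): Angle of the lock nut relative to the tuning screw; grows as the nut is turned clockwise seen from above. Tight at its stop, 3.0 rad; starts 1.2 to 2.0 rad short of that. It runs with a steady drag of about 0.18 N m. At the stop it comes up firm: forced further, it drags the tuning screw with it, at about 0.9 N m.
- screw_mark (a point): A point on the rim of the tuning screw, 10 mm from the well's axis, 20 mm above the well's floor. The brass tuning screw, 21 mm in diameter, stands up through the middle of the nut to 4.5 mm above it and is stiff to turn (about 0.9 N m). The socket does not touch it.
- meter: Bystander: hand-held multimeter 150 x 78 x 42 mm lying flat.
- driver: Bystander: screwdriver lying flat.
- reel: Bystander: grey reel, 60 mm diameter, 40 mm high, standing on its flange.
- pens: Bystander: dark metal pen cup, 72 mm diameter, 90 mm high.
- parts_tray: Bystander: white parts tray 120 x 90 x 30 mm.
- spray: Bystander: white bottle 48 mm diameter, 130 mm high.
- sample_box: Bystander: aluminium box 90 x 60 x 35 mm.
Not all that is in view belongs to the job. What is shaped like the key but purple is not meant. What is shaped like the housing but orange is not meant.

How it is judged:
By the outcome, as a careful person would: the job done as asked, in the order asked, and still so for the second after the job is handed in, with the robot touching nothing.
It also fails if it takes over 67 s, if anything falls off the work surface, if the arm or the gripper's body presses on something with over 40 N, if the wrist force passes 120 N, or if a joint passes its speed limit or range.

## Working session

There is one attempt and no reset: what is moved stays moved. The work goes in short steps, each a Python script; the robot and the scene stay as the last script left them, time stands still between calls to the robot, and variables do not carry over. Pictures are saved under pics/ and viewed, and the job is handed in when it is done.

```bash
mkdir -p pics; ls; python3 - <<'E'
from bench import robot
import cv2,numpy as np
for n in ["side","top","wrist"]:
    c=robot.read_camera(n); cv2.imwrite(f"pics/{n}0.png",c["color"][:,:,::-1])
    print(n,c["fx"],c["cx"],c["cy"],np.round(c.get("pose",c.get("T_tool_cam")),3).tolist())
    for t in ["key","housing","stand","nut_top","screw_mark","well_mouth"]:
        print(t,[(np.round(d["position"],3).tolist(),round(d["confidence"],2)) for d in robot.look_for(n,t)])
print(robot.get_time(),robot.get_orientation())
E
```

```text
pics
side 498.7152609426375 272.3630961996743 200.29360506562205 [[-0.958, -0.194, 0.21, 0.229], [-0.286, 0.614, -0.736, 0.996], [0.014, -0.765, -0.644, 0.994], [0.0, 0.0, 0.0, 1.0]]
key [([0.594, -0.176, 0.09], 0.79), ([0.457, -0.208, 0.089], 0.75)]
housing [([0.55, 0.21, 0.104], 0.85), ([0.338, 0.183, 0.105], 0.66), ([0.567, 0.387, 0.06], 0.4)]
stand [([0.586, -0.145, 0.039], 0.78)]
nut_top []
screw_mark []
well_mouth [([0.34, 0.184, 0.111], 0.7), ([0.554, 0.204, 0.101], 0.6)]
top 379.2741029682367 282.28374032861234 211.02328980682788 [[-0.01, -0.994, 0.108, 0.416], [-0.999, 0.006, -0.036, 0.011], [0.036, -0.108, -0.994, 1.187], [0.0, 0.0, 0.0, 1.0]]
key [([0.595, -0.175, 0.186], 0.97), ([0.458, -0.206, 0.173], 0.88)]
housing [([0.34, 0.129, 0.105], 0.75), ([0.562, 0.162, 0.105], 0.72)]
stand [([0.586, -0.172, 0.039], 0.92), ([0.578, -0.388, 0.007], 0.6)]
nut_top []
screw_mark [([0.345, 0.123, 0.034], 0.61), ([0.56, 0.157, 0.033], 0.39)]
well_mouth [([0.335, 0.133, 0.107], 0.94), ([0.56, 0.159, 0.106], 0.79), ([0.562, 0.159, 0.035], 0.61)]
wrist 325.19226210127806 278.50793605527537 212.0589415690286 [[-0.001, -0.288, 0.958, -0.202], [1.0, -0.0, 0.001, -0.0], [-0.0, 0.958, 0.288, -0.079], [0.0, 0.0, 0.0, 1.0]]
key []
housing []
stand []
nut_top []
screw_mark []
well_mouth []
1.05 [ 0.14215984  0.69267933  0.14216158 -0.69265865]
```

View pics/top0.png

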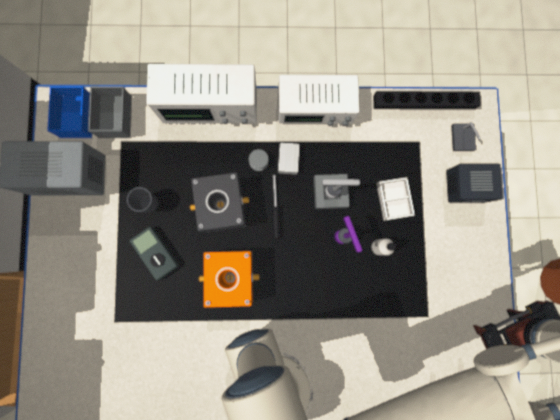

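View pics/side0.png

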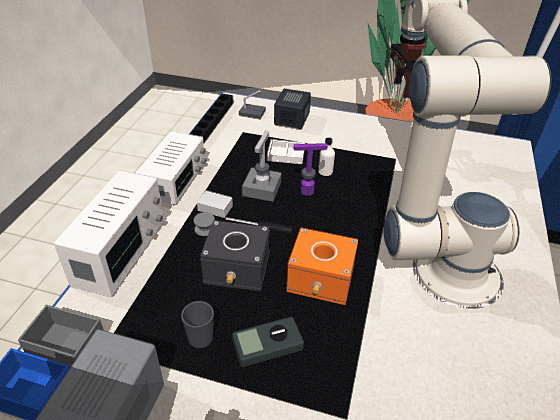

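View pics/wrist0.png

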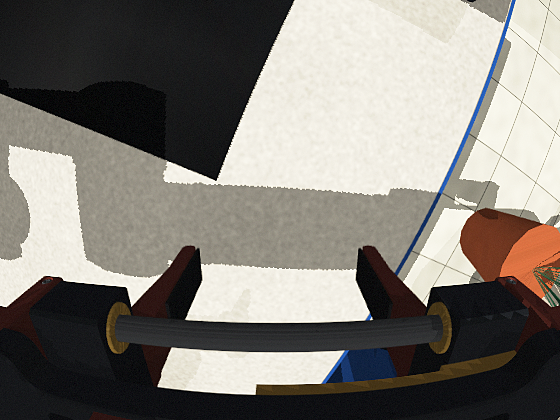

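```bash
cat > h.py <<'E'
from bench import robot
import cv2,numpy as np
from scipy.spatial.transform import Rotation as R
def ori(a):
    y=np.array([np.cos(a),np.sin(a),0]);x=np.array([0,0,-1.])
    M=np.column_stack([x,y,np.cross(x,y)])
    q=R.from_matrix(M).as_quat(); return [float(q[3]),*map(float,q[:3])]
def yaw():
    q=robot.get_orientation(); M=R.from_quat([q[1],q[2],q[3],q[0]]).as_matrix()
    return np.arctan2(M[1,1],M[0,1])
def wristcam(name):
    p=robot.get_position();q=robot.get_orientation()
    c=robot.read_camera("wrist")
    T=np.eye(4);T[:3,:3]=R.from_quat([q[1],q[2],q[3],q[0]]).as_matrix();T[:3,3]=p
    P=T@c["T_tool_cam"]
    cv2.imwrite(f"pics/{name}.png",c["color"][:,:,::-1])
    np.savez(f"pics/{name}.npz",P=P,f=c["fx"],cx=c["cx"],cy=c["cy"],img=c["color"])
    return c,P
def load(name):
    return np.load(f"pics/{name}.npz")
def unproj(d,u,v,z):
    dx,dy=(u-d["cx"])/d["f"],(v-d["cy"])/d["f"];r=np.hypot(dx,dy)+1e-12
    ray=np.array([np.sin(r)*dx/r,np.sin(r)*dy/r,np.cos(r)])
    w=d["P"][:3,:3]@ray;o=d["P"][:3,3]
    return o+w*(z-o[2])/w[2]
def proj(d,p):
    c=np.linalg.inv(d["P"])@np.append(p,1);rh=np.hypot(c[0],c[1])+1e-12
    t=np.arctan2(rh,c[2]);return d["cx"]+d["f"]*t*c[0]/rh,d["cy"]+d["f"]*t*c[1]/rh
def look(n,t):
    return [(np.round(d["position"],4).tolist(),round(d["confidence"],2)) for d in robot.look_for(n,t)]
E
python3 - <<'E'
from h import *
print("yaw0",yaw())
for nm,x,y in (("key",.595,-.175),("well",.561,.16)):
  for a in np.arange(-180,180,30):
    q=robot.inverse_kinematics([x,y,.3],ori(np.radians(a)))
    print(nm,a,None if q is None else np.round(q,2))
E
```

```text
yaw0 -1.1659459241715477
key -180 None
key -150 [-0.34  0.21  0.89 -0.    2.04  2.28]
key -120 [-0.34  0.21  0.89 -0.    2.04  1.75]
key -90 [-0.34  0.21  0.89 -0.    2.04  1.23]
key -60 [-0.34  0.21  0.89 -0.    2.04  0.71]
key -30 [-0.34  0.21  0.89 -0.    2.04  0.18]
key 0 [-0.34  0.21  0.89 -0.    2.04 -0.34]
key 30 [-0.34  0.21  0.89 -0.    2.04 -0.86]
key 60 [-0.34  0.21  0.89 -0.    2.04 -1.39]
key 90 [-0.34  0.21  0.89 -0.    2.04 -1.91]
key 120 [-0.34  0.21  0.89 -0.    2.04 -2.44]
key 150 None
well -180 None
well -150 None
well -120 [ 0.22  0.1   1.01 -0.    2.03  2.31]
well -90 [ 0.22  0.1   1.01 -0.    2.03  1.79]
well -60 [ 0.22  0.1   1.01 -0.    2.03  1.27]
well -30 [ 0.22  0.1   1.01 -0.    2.03  0.74]
well 0 [ 0.22  0.1   1.01 -0.    2.03  0.22]
well 30 [ 0.22  0.1   1.01 -0.    2.03 -0.3 ]
well 60 [ 0.22  0.1   1.01 -0.    2.03 -0.83]
well 90 [ 0.22  0.1   1.01 -0.    2.03 -1.35]
well 120 [ 0.22  0.1   1.01 -0.    2.03 -1.87]
well 150 [ 0.22  0.1   1.01 -0.    2.03 -2.4 ]
```

```bash
python3 - <<'E'
from h import *
robot.move_to([.595,-.215,.30],ori(0)); print(robot.get_time())
wristcam("k1"); print(look("wrist","key_bar"),look("wrist","stand"))
robot.move_to([.561,.16-.079,.26],ori(0)); print(robot.get_time())
wristcam("w1"); print(look("wrist","well_mouth"),look("wrist","nut_top"),look("wrist","screw_mark"),robot.get_time())
E
```

```text
2.8833
[([0.6003, -0.1792, 0.189], 0.74), ([0.4671, -0.206, 0.178], 0.62)] [([0.5859, -0.1786, 0.0444], 0.85), ([0.6009, -0.1782, 0.1888], 0.22)]
4.1833
[([0.5644, 0.1622, 0.1025], 0.8), ([0.3727, 0.1332, 0.1073], 0.74), ([0.5987, -0.1755, 0.1027], 0.56)] [([0.6996, 0.0433, 0.0383], 0.59), ([0.5604, 0.1622, 0.0253], 0.51)] [([0.5661, 0.1606, 0.0264], 0.82), ([0.594, -0.1308, 0.0433], 0.34)] 4.3833
```

View pics/k1.png

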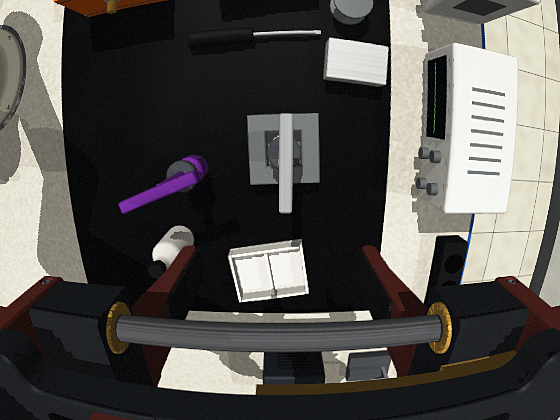

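View pics/w1.png

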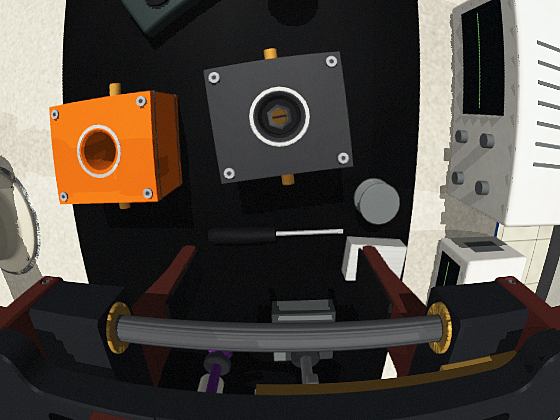

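```bash
python3 - <<'E'
from h import *
d=load("w1");im=d["img"][:,:,::-1]
c=im[75:160,235:325]; c=cv2.resize(c,None,fx=7,fy=7,interpolation=cv2.INTER_CUBIC)
c=np.clip(255*(c/255.)**.5,0,255).astype(np.uint8); cv2.imwrite("pics/w1z.png",c)
k=load("k1");im=k["img"][:,:,::-1]
c=cv2.resize(im[95:230,220:350],None,fx=4.4,fy=4.4,interpolation=cv2.INTER_CUBIC);cv2.imwrite("pics/k1z.png",c)
E
```

```text
(no output)
```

View pics/w1z.png

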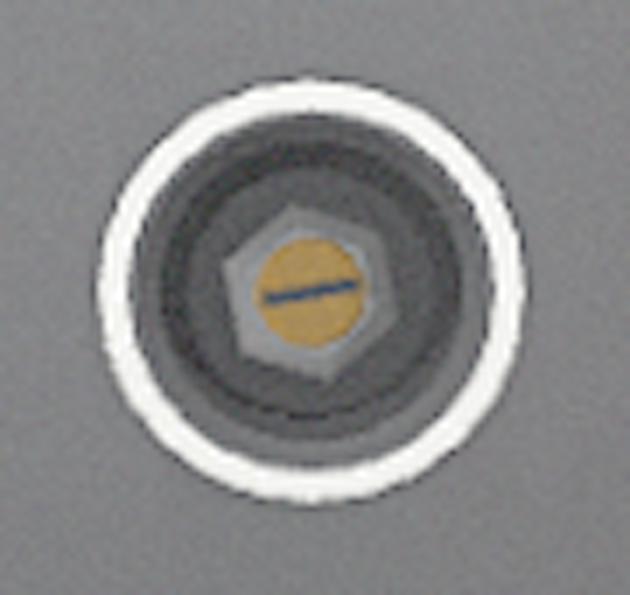

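View pics/k1z.png

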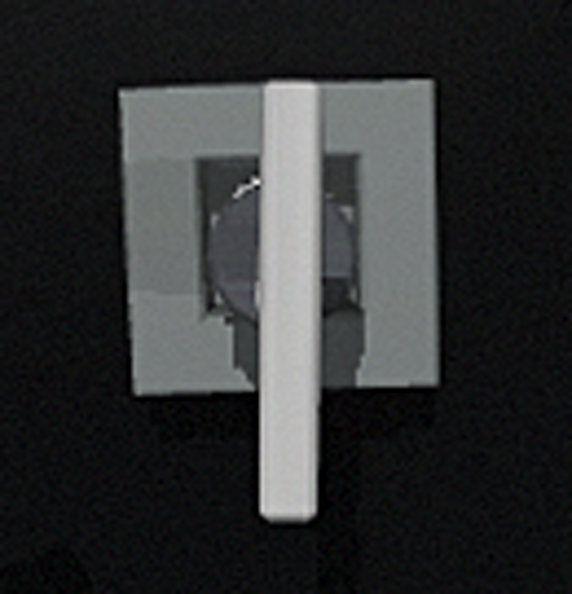

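```bash
python3 - <<'E'
from h import *
d=load("w1");g=cv2.cvtColor(d["img"],cv2.COLOR_RGB2GRAY)
m=np.zeros_like(g);m[75:160,235:325]=(g[75:160,235:325]>150)
n,l,s,_=cv2.connectedComponentsWithStats(m);i=1+np.argmax(s[1:,4])
vs,us=np.where(l==i);P=np.array([unproj(d,u,v,.105)[:2] for u,v in zip(us,vs)])
A=np.c_[2*P,np.ones(len(P))];x=np.linalg.lstsq(A,(P**2).sum(1),rcond=None)[0]
r=np.hypot(*(P-x[:2]).T);print("well",x[:2],r.min(),r.max(),len(P))
for zz in(.023,):
  C=[(297,205),(385,240),(398,312),(325,380),(243,352),(226,262)]
  C=np.array([unproj(d,235+(a+.5)/7-.5,75+(b+.5)/7-.5,zz)[:2] for a,b in C]);c=C.mean(0)
  an=np.degrees(np.arctan2(*(C-c).T[::-1]));print("nut",c,np.hypot(*(C-c).T),an,an%60)
k=load("k1");g=cv2.cvtColor(k["img"],cv2.COLOR_RGB2GRAY)
m=np.zeros_like(g);m[105:220,270:305]=(g[105:220,270:305]>150)
n,l,s,_=cv2.connectedComponentsWithStats(m);i=1+np.argmax(s[1:,4])
vs,us=np.where(l==i);P=np.array([unproj(k,u,v,.189)[:2] for u,v in zip(us,vs)])
rc=cv2.minAreaRect((P*1000).astype(np.float32));c=P.mean(0)
w,V=np.linalg.eigh(np.cov((P-c).T));ax=V[:,1]
print("bar",rc,c,np.degrees(np.arctan2(ax[1],ax[0])),s[i])
E
```

```text
well [0.56225503 0.15993006] 0.028410093460823058 0.03290448419581563 681
nut [0.56274223 0.15985724] [0.01697356 0.01704432 0.0167607  0.01721732 0.0175925  0.01738557] [  99.81749558   35.94945442  -13.36041795  -81.95722112 -138.7489251
  160.54861203] [39.81749558 35.94945442 46.63958205 38.04277888 41.2510749  40.54861203]
bar ((601.2142944335938, -182.06185913085938), (95.8943099975586, 12.030043601989746), 89.92977142333984) [ 0.60125031 -0.18232676] 89.65072065472138 [ 279  114   13   98 1220]
```

```bash
python3 - <<'E'
from h import *
a=np.radians(-0.3)
robot.move_to([.600,-.180,.27],ori(a))
print(robot.servo_line([.600,-.180,.161],v=.12,stop_force=8),robot.get_position(),robot.get_ft_force())
wristcam("k2")
robot.close_gripper(45);print(robot.get_width()*88,robot.get_ft_force(),robot.get_time())
wristcam("k3")
robot.servo_line([.600,-.180,.32],v=.12);robot.dwell(.2);print(robot.get_ft_force(),robot.get_wrist_torque(),robot.get_time())
wristcam("k4");c=robot.read_camera("side");cv2.imwrite("pics/s4.png",c["color"][:,:,::-1])
E
```

```text
False [ 0.60042918 -0.17999464  0.16226164] [ 0.4960828  -0.82107321  0.00292983]
0.6131629340155076 [-0.51185565  0.0411071  -0.20219184] 7.8667
[ 0.48183345  0.47519473 -0.27215599] [-0.03874747 -0.046818    0.01018725] 9.5917
```

View pics/k3.png

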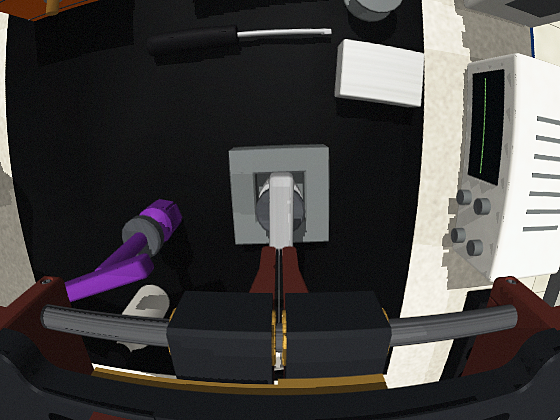

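View pics/s4.png

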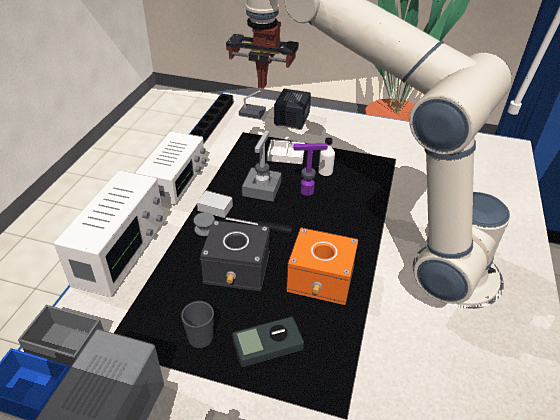

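View pics/k4.png

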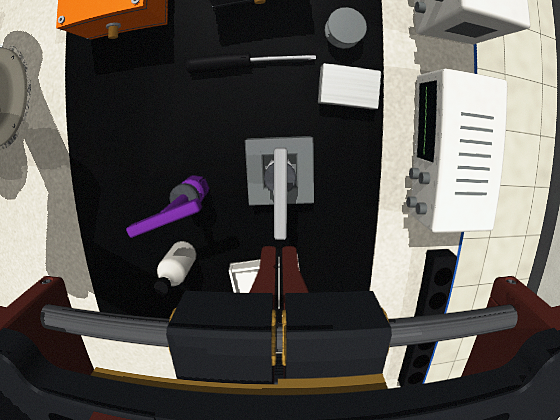

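```bash
python3 - <<'E'
from h import *
print(robot.get_position(),robot.get_joint_pos(),robot.pinch_z,robot.get_width())
c=robot.read_camera("side")
def pj(c,p):
    q=np.linalg.inv(c["pose"])@np.append(p,1);return c["cx"]+c["fx"]*q[0]/q[2],c["cy"]+c["fy"]*q[1]/q[2]
for z in (.32,.34,.36): print(z,pj(c,[.6,-.18,z]))
for p in ([.6,-.18,.189],[.6,-.13,.189],[.6,-.23,.189],[.586,-.175,.04],[.6,-.13,.17],[.6,-.13,.15],[.536,-.125,.04],[.636,-.125,.04],[.636,-.225,.04]): print(p,pj(c,p))
im=c["color"][60:210,200:350,::-1];cv2.imwrite("pics/s5z.png",cv2.resize(im,None,fx=4,fy=4,interpolation=cv2.INTER_CUBIC))
T=robot.read_camera("wrist")["T_tool_cam"];print(T)
E
```

```text
[ 0.59992052 -0.17996794  0.319714  ] [-3.45746573e-01  2.48747280e-01  8.07467457e-01 -1.58254318e-05
  2.08585446e+00 -3.40550757e-01] 0.0187 0.005537257780939936
0.32 (np.float64(261.778875968864), np.float64(99.54254951247579))
0.34 (np.float64(261.7801562860349), np.float64(92.99887516203106))
0.36 (np.float64(261.78146099809953), np.float64(86.33051901887718))
[0.6, -0.18, 0.189] (np.float64(261.7710476531768), np.float64(139.55290767496996))
[0.6, -0.13, 0.189] (np.float64(256.4974908048917), np.float64(148.72989787456905))
[0.6, -0.23, 0.189] (np.float64(266.7856502301169), np.float64(130.82654707483195))
[0.586, -0.175, 0.04] (np.float64(265.5722795368628), np.float64(181.56756402569476))
[0.6, -0.13, 0.17] (np.float64(256.5412904871105), np.float64(154.213414667768))
[0.6, -0.13, 0.15] (np.float64(256.58659703568236), np.float64(159.88558412997872))
[0.536, -0.125, 0.04] (np.float64(276.5113172857217), np.float64(194.37996156668308))
[0.636, -0.125, 0.04] (np.float64(245.11076735540308), np.float64(188.11176722591193))
[0.636, -0.225, 0.04] (np.float64(255.28064426273082), np.float64(169.5134395673719))
[[-5.04896427e-04 -2.89232807e-01  9.57258653e-01 -2.01870515e-01]
 [ 9.99999822e-01  1.59711482e-04  5.75696166e-04  6.20883819e-05]
 [-3.19395416e-04  9.57258773e-01  2.89232675e-01 -7.94312422e-02]
 [ 0.00000000e+00  0.00000000e+00  0.00000000e+00  1.00000000e+00]]
```

View pics/s5z.png

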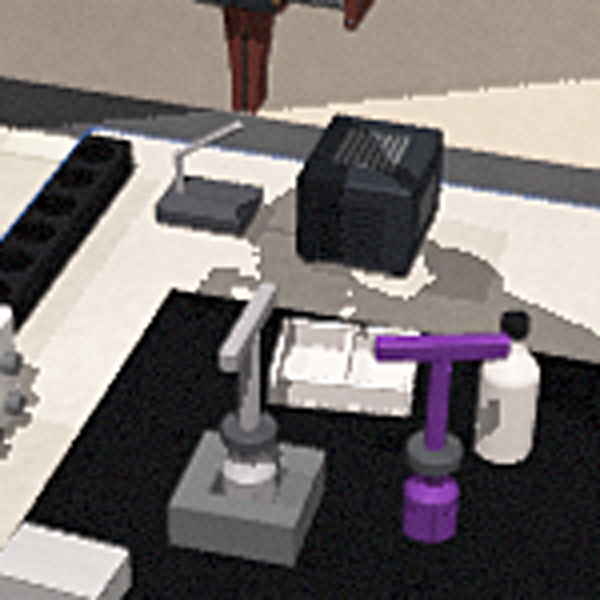

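View pics/k2.png

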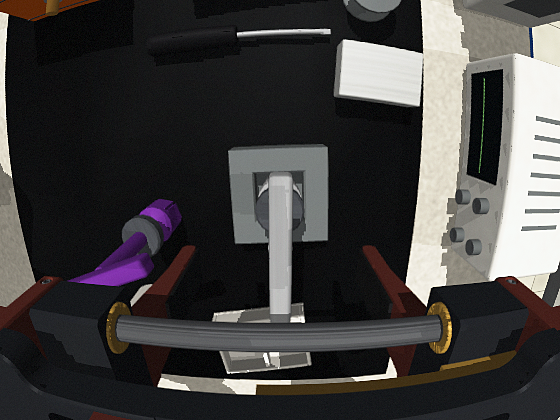

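```bash
python3 - <<'E'
from h import *
robot.gripper_open()
robot.servo_line([.600,-.181,.19],v=.15)
print(robot.servo_line([.600,-.181,.123],v=.08,stop_force=8),robot.get_position())
robot.close_gripper(45);print(robot.get_width()*88,robot.get_ft_force(),robot.get_time())
wristcam("k5");c=robot.read_camera("side");cv2.imwrite("pics/s6.png",cv2.resize(c["color"][60:210,200:350,::-1],None,fx=4,fy=4,interpolation=cv2.INTER_CUBIC))
E
```

```text
False [ 0.60031579 -0.18110993  0.12379541]
14.706648463202715 [ 0.00165199 -0.07033466  0.44240782] 14.3
```

View pics/k5.png

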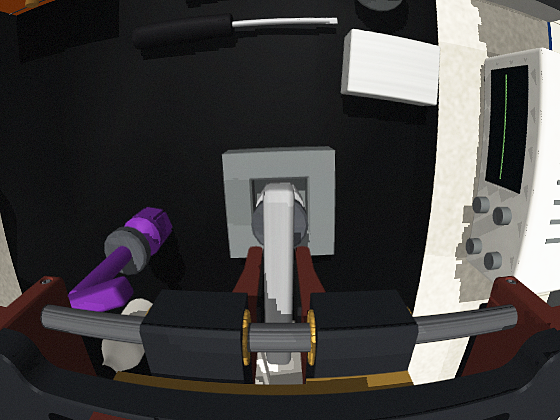

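View pics/s6.png

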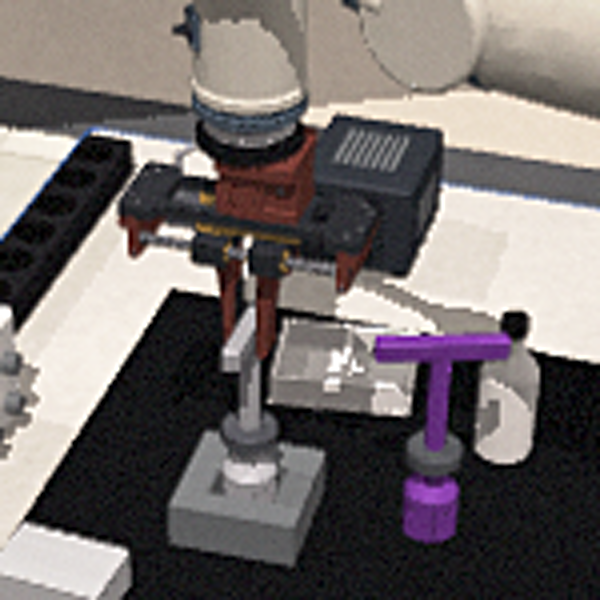

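```bash
python3 - <<'E'
from h import *
robot.servo_line([.600,-.181,.28],v=.12);robot.dwell(.1);print(robot.get_ft_force(),robot.get_wrist_torque(),robot.get_time(),robot.get_width()*88,robot.get_position())
wristcam("k6");c=robot.read_camera("side");cv2.imwrite("pics/s7.png",cv2.resize(c["color"][30:180,180:330,::-1],None,fx=4,fy=4,interpolation=cv2.INTER_CUBIC))
c=robot.read_camera("top");cv2.imwrite("pics/t7.png",cv2.resize(c["color"][130:240,280:400,::-1],None,fx=5,fy=5,interpolation=cv2.INTER_CUBIC))
E
```

```text
[-0.43230249  0.01334546 -5.0415712 ] [ 0.01722729 -0.05462237 -0.03747393] 15.9583 14.339655966979956 [ 0.59979628 -0.1809136   0.27897464]
```

View pics/k6.png

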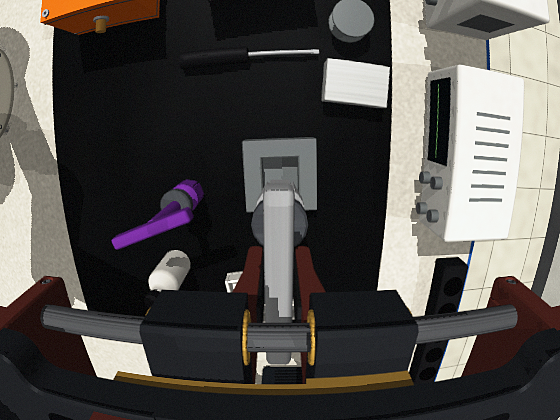

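View pics/s7.png

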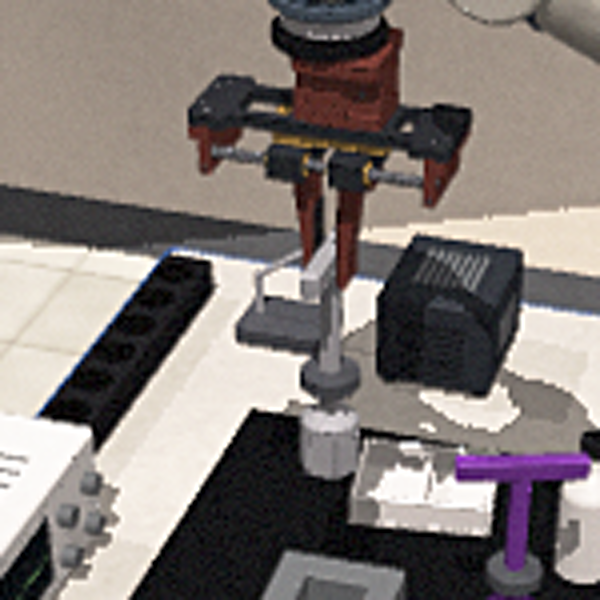

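```bash
python3 - <<'E'
from h import *
k=load("k6");im=k["img"]
print(k["P"][:3,3])
for v in range(184,246,6):
    r=im[v,240:320].mean(1); 
    b=np.where(r>150)[0]
    if len(b):
        a=[unproj(k,240+b[0]-.5,v,.344),unproj(k,240+b[-1]+.5,v,.344)]
        print(v,240+b[0],240+b[-1],np.round((a[0]+a[1])[:2]/2,4),round((a[1]-a[0])[0],4))
cv2.imwrite("pics/k6z.png",cv2.resize(im[130:270,220:340,::-1],None,fx=4.2,fy=4.2,interpolation=cv2.INTER_CUBIC))
E
```

```text
[ 0.60058701 -0.10160051  0.48089004]
190 268 288 [ 0.6001 -0.1329] 0.0091
196 261 298 [ 0.6007 -0.1356] 0.0165
202 257 301 [ 0.6005 -0.1383] 0.0196
208 264 289 [ 0.5994 -0.141 ] 0.0114
214 265 289 [ 0.5996 -0.1438] 0.011
220 265 289 [ 0.5996 -0.1465] 0.0111
226 265 289 [ 0.5995 -0.1494] 0.0111
232 265 289 [ 0.5995 -0.1522] 0.0112
238 265 289 [ 0.5995 -0.1551] 0.0113
244 265 289 [ 0.5995 -0.158 ] 0.0114
```

View pics/k6z.png

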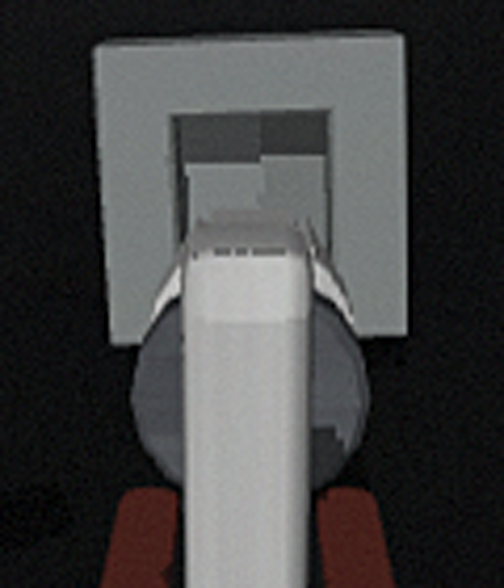

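```bash
python3 - <<'E'
from h import *
a=np.radians(40-.3)
robot.move_to([.561,.1605,.285],ori(a))
robot.servo_line([.561,.1605,.232],v=.1)
print(robot.get_position(),np.degrees(yaw()),robot.get_time())
wristcam("w2");c=robot.read_camera("side");cv2.imwrite("pics/s8.png",cv2.resize(c["color"][130:300,160:330,::-1],None,fx=3.5,fy=3.5,interpolation=cv2.INTER_CUBIC))
c=robot.read_camera("top");cv2.imwrite("pics/t8.png",cv2.resize(c["color"][130:270,140:300,::-1],None,fx=4,fy=4,interpolation=cv2.INTER_CUBIC))
k=load("w2");cv2.imwrite("pics/w2z.png",cv2.resize(k["img"][130:280,200:360,::-1],None,fx=4,fy=4,interpolation=cv2.INTER_CUBIC))
E
```

```text
[0.5612444  0.16013334 0.23263438] 39.65836515950686 18.0917
```

View pics/w2z.png

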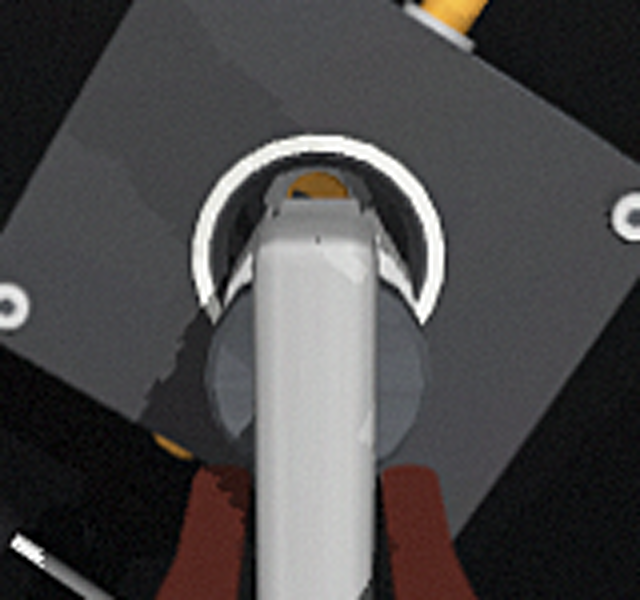

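View pics/s8.png

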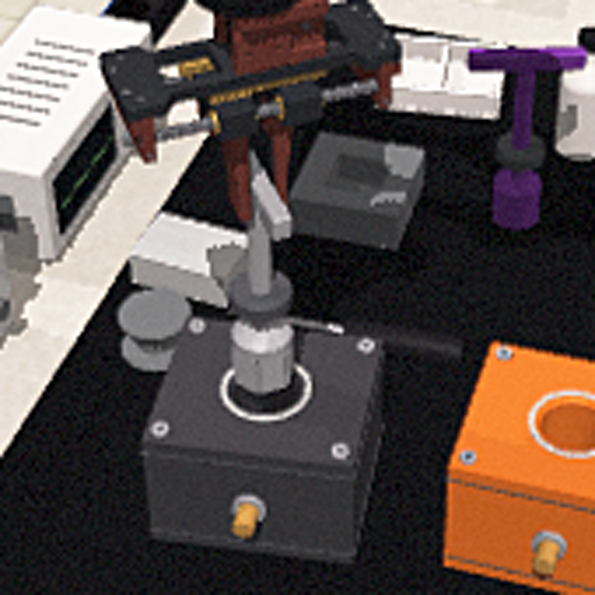

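View pics/t8.png

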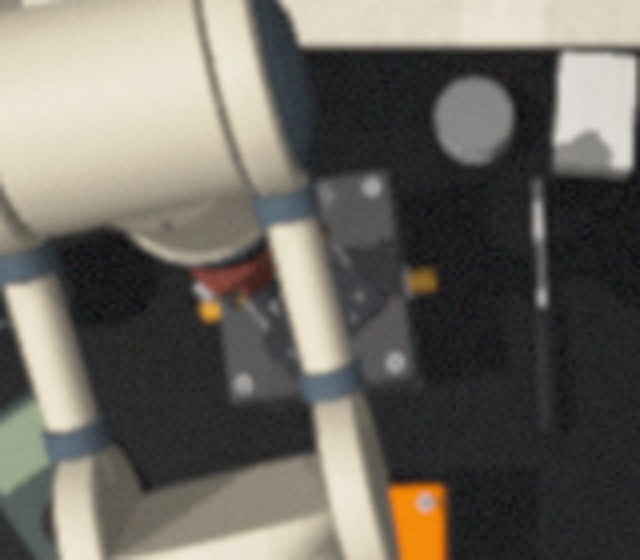

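```bash
python3 - <<'E'
from h import *
from scipy.optimize import least_squares
d=load("w2");im=d["img"].astype(int);M=d["P"];a=np.radians(39.66)
ty=np.array([np.cos(a),np.sin(a)]);tz=np.array([np.sin(a),-np.cos(a)])
tcp=np.array([.56124,.16013])
m=np.zeros(im.shape[:2],bool);s=im.min(2)>170;m[160:212,245:315]=s[160:212,245:315]
n,l,st,_=cv2.connectedComponentsWithStats(m.astype(np.uint8))
i=1+np.argmax(st[1:,4]);print(st[1:])
vs,us=np.where(l==i)
k=~((vs>185)&(us>254)&(us<302));vs,us=vs[k],us[k]
P=np.array([unproj(d,u,v,.105)[:2] for u,v in zip(us,vs)])
f=least_squares(lambda x:np.hypot(*(P-x[:2]).T)-.03065,[.561,.16],loss="soft_l1",f_scale=.001)
w=f.x;print("well",w,"tool y,z:",(w-tcp)@ty,(w-tcp)@tz, np.std(f.fun))
# collar: silhouettes at left/right extents: sample edge points (zoom coords)
for (zu,zv) in [(206,380),(427,380),(216,330),(417,330),(222,425),(410,425)]:
    p=unproj(d,200+(zu+.5)/4-.5,130+(zv+.5)/4-.5,.2326-.114+.081)[:2]-tcp
    print(zv,round(p@ty*1e3,1),round(p@tz*1e3,1))
for (zu,zv) in [(255,240),(375,240),(315,240)]:
    p=unproj(d,200+(zu+.5)/4-.5,130+(zv+.5)/4-.5,.2326-.114+.179)[:2]-tcp
    print("bar end",round(p@ty*1e3,1),round(p@tz*1e3,1))
E
```

```text
[[248 164  63  47 495]
 [294 189   1   2   2]
 [265 190  28  22 550]
 [257 194   6  11  24]]Traceback (most recent call last):
  File "<stdin>", line 12, in <module>
    return func(*args, **kwargs)
    vector_fun = VectorFunction(
        fun_wrapped,
    ...<6 lines>...
        workers=workers
    )
    self._update_fun()
    ~~~~~~~~~~~~~~~~^^
    self.f = self.fun_wrapped(xp_copy(self.x))
             ~~~~~~~~~~~~~~~~^^^^^^^^^^^^^^^^^
    return np.atleast_1d(self.fun(x))
                         ~~~~~~~~^^^
    return self.f(x, *self.args, **self.kwargs)
           ~~~~~~^^^^^^^^^^^^^^^^^^^^^^^^^^^^^^
  File "<stdin>", line 12, in <lambda>
ValueError: operands could not be broadcast together with shapes (0,) (2,)
```

```bash
python3 - <<'E'
from h import *
from scipy.optimize import least_squares
d=load("w2");im=d["img"].astype(int);M=d["P"];a=np.radians(39.66)
ty=np.array([np.cos(a),np.sin(a)]);tz=np.array([np.sin(a),-np.cos(a)])
tcp=np.array([.56124,.16013])
m=np.zeros(im.shape[:2],bool);s=im.min(2)>170;m[160:212,245:315]=s[160:212,245:315]
n,l,st,_=cv2.connectedComponentsWithStats(m.astype(np.uint8))
vs,us=np.where(l==1)
P=np.array([unproj(d,u,v,.105)[:2] for u,v in zip(us,vs)])
f=least_squares(lambda x:np.hypot(*(P-x[:2]).T)-.03065,[.561,.16],loss="soft_l1",f_scale=.001)
w=f.x;print("well",w,"tool y,z:",(w-tcp)@ty,(w-tcp)@tz, np.std(f.fun))
f=least_squares(lambda x:np.hypot(*(P-x[:2]).T)-x[2],[.561,.16,.03],loss="soft_l1",f_scale=.001);print(f.x)
for (zu,zv) in [(206,380),(427,380),(216,330),(417,330),(222,425),(410,425)]:
    p=unproj(d,200+(zu+.5)/4-.5,130+(zv+.5)/4-.5,.2326-.114+.081)[:2]-tcp
    print(zv,round(p@ty*1e3,1),round(p@tz*1e3,1))
for (zu,zv) in [(255,240),(375,240),(315,240)]:
    p=unproj(d,200+(zu+.5)/4-.5,130+(zv+.5)/4-.5,.2326-.114+.179)[:2]-tcp
    print("bar end",round(p@ty*1e3,1),round(p@tz*1e3,1))
E
```

```text
well [0.56213213 0.15976542] tool y,z: 0.0004541212560863646 0.0008500562250537238 0.003081441792292198
[0.56195523 0.1600212  0.0303748 ]
380 -20.8 1.7
380 21.5 1.7
330 -18.7 -8.3
330 19.3 -8.3
425 -18.0 10.9
425 18.4 10.9
bar end -6.4 -48.1
bar end 6.5 -48.1
bar end 0.1 -48.1
```

```bash
python3 - <<'E'
from h import *
T=[.5610,.1608]
s=robot.servo_line([*T,.150],v=.05,stop_force=6);print(s,robot.get_position(),robot.get_ft_force(),robot.get_time())
if not s:
    s=robot.servo_line([*T,.129],v=.03,stop_force=5);print(s,robot.get_position(),robot.get_ft_force(),robot.get_wrist_torque(),robot.get_time())
E
```

```text
False [0.56116519 0.16083614 0.15041433] [ 0.57789144  0.54178742 -5.15561682] 20.0333
False [0.56106389 0.16080589 0.12916897] [ 0.38292899 -0.28020578 -5.83085326] [-0.00776796 -0.12512327  0.01851025] 20.8833
```

```bash
python3 - <<'E'
from h import *
T=[.5610,.1608]
s=robot.servo_line([*T,.119],v=.02,stop_force=3);print(s,robot.get_position(),robot.get_ft_force(),robot.get_wrist_torque(),robot.get_time())
print([np.round(robot.get_wrist_torque(),3).tolist() for _ in range(3)])
q=robot.get_joint_pos();print(q)
E
```

```text
True [0.5613636  0.16112457 0.12792535] [0.98081934 0.09584367 5.46178441] [ 0.22876511 -0.24624141  0.00086778] 21.1417
[[0.229, -0.246, 0.001], [0.229, -0.246, 0.001], [0.229, -0.246, 0.001]]
[ 2.20966265e-01  4.22597905e-02  1.37862078e+00  4.45720447e-04
  1.71922348e+00 -4.72035150e-01]
```

```bash
python3 - <<'E'
from h import *
T=[.5610,.1608]
robot.close_gripper(55)
robot.servo_line([*T,.1284],v=.02);print(robot.get_ft_force(),robot.get_position())
q=np.array(robot.inverse_kinematics([*T,.1284],ori(np.radians(39.7))));np.save("q0.npy",q)
q6=q[5]
for i in range(10):
    q6+=.06;q[5]=q6;robot.move_joints(q.tolist())
    t=robot.get_wrist_torque();f=robot.get_ft_force()
    print(round(q6,3),round(robot.get_joint_pos()[5],3),np.round(t,3),np.round(f,1),round(robot.get_time(),2))
    if abs(t[2])>.4: break
E
```

```text
[-1.39112907 -0.09130395 -1.60687222] [0.56077369 0.16071444 0.12797347]
-0.412 -0.413 [ 0.017 -0.08  -0.065] [-0.6  0.4 -3.1] 21.93
-0.352 -0.354 [ 0.055 -0.026  0.041] [-1.1 -0.1 -3.7] 22.18
-0.292 -0.295 [ 0.13  -0.104  0.061] [ 0.2 -0.2 -4.6] 22.43
-0.232 -0.235 [ 0.108 -0.176  0.053] [-0.2  1.1 -4.9] 22.68
-0.172 -0.175 [ 0.162 -0.18   0.032] [ 0.1 -0.2 -6.3] 22.93
-0.112 -0.115 [ 0.126 -0.224  0.045] [ 1.1  0.1 -5.8] 23.18
-0.052 -0.055 [ 0.127 -0.253  0.08 ] [-0.5 -0.2 -7.9] 23.43
0.008 0.005 [ 0.147 -0.223  0.055] [-0.3  1.9 -7.6] 23.68
0.068 0.065 [ 0.126 -0.233  0.025] [ 1.5  1.4 -8.3] 23.93
0.128 0.125 [ 0.193 -0.27   0.078] [-0.1  0.8 -8.1] 24.18
```

```bash
python3 - <<'E'
from h import *
wristcam("w3");print(robot.get_position(),np.degrees(yaw()),robot.get_width()*88,robot.get_ft_force(),robot.get_wrist_torque())
c=robot.read_camera("side");cv2.imwrite("pics/s9.png",cv2.resize(c["color"][130:300,160:330,::-1],None,fx=3.5,fy=3.5,interpolation=cv2.INTER_CUBIC))
E
```

```text
[0.56091649 0.16074167 0.12819112] 5.481931757130048 14.425357449276753 [-0.16766578  0.33714053 -8.61719551] [ 0.17747734 -0.26190075  0.06597431]
```

View pics/w3.png

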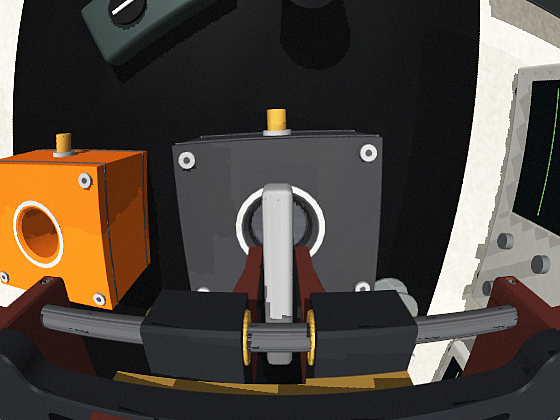

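View pics/s9.png

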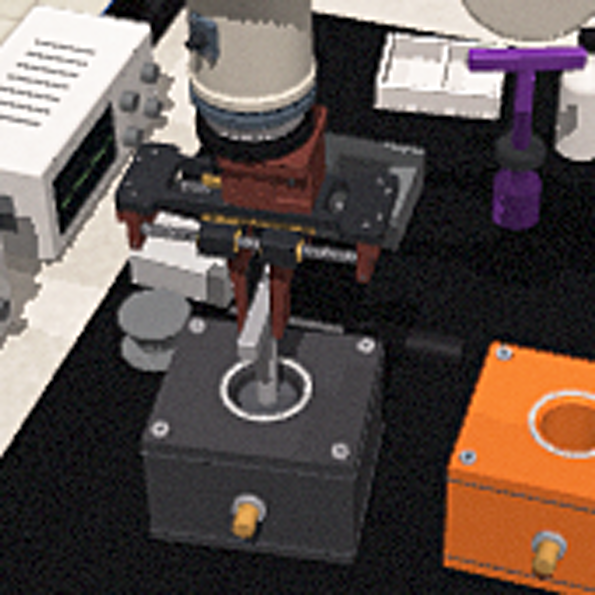

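```bash
cat > turn.py <<'E'
from h import *
q=np.load("q0.npy");q6=robot.get_joint_pos()[5]+.003
hist=[]
while q6<1.95 and robot.get_time()<50:
    q6+=.06 if q6<.6 else .02
    q[5]=q6;robot.move_joints(q.tolist())
    t=robot.get_wrist_torque()[2];hist.append((round(q6,3),round(t,3),round(q6-robot.get_joint_pos()[5],4)))
    if t>.38: break
print(*hist,sep="\n");print(robot.get_time(),robot.get_ft_force(),robot.get_wrist_torque())
E
python3 turn.py
```

```text
(np.float64(0.189), np.float64(0.06), np.float64(0.0024))
(np.float64(0.249), np.float64(0.032), np.float64(0.0027))
(np.float64(0.309), np.float64(0.064), np.float64(0.0029))
(np.float64(0.369), np.float64(0.137), np.float64(0.003))
(np.float64(0.429), np.float64(0.061), np.float64(0.003))
(np.float64(0.489), np.float64(0.06), np.float64(0.003))
(np.float64(0.549), np.float64(0.05), np.float64(0.003))
(np.float64(0.609), np.float64(0.088), np.float64(0.003))
(np.float64(0.629), np.float64(0.077), np.float64(0.0016))
(np.float64(0.649), np.float64(0.093), np.float64(0.0009))
(np.float64(0.669), np.float64(0.117), np.float64(0.0006))
(np.float64(0.689), np.float64(0.089), np.float64(0.0005))
(np.float64(0.709), np.float64(0.121), np.float64(0.0005))
(np.float64(0.729), np.float64(0.157), np.float64(0.0005))
(np.float64(0.749), np.float64(0.115), np.float64(0.0005))
(np.float64(0.769), np.float64(0.097), np.float64(0.0005))
(np.float64(0.789), np.float64(0.145), np.float64(0.0005))
(np.float64(0.809), np.float64(0.109), np.float64(0.0005))
(np.float64(0.829), np.float64(0.101), np.floa
[... 2044 characters left out ...]
4(0.105), np.float64(0.0005))
(np.float64(1.549), np.float64(0.1), np.float64(0.0005))
(np.float64(1.569), np.float64(0.118), np.float64(0.0005))
(np.float64(1.589), np.float64(0.123), np.float64(0.0004))
(np.float64(1.609), np.float64(0.091), np.float64(0.0004))
(np.float64(1.629), np.float64(0.138), np.float64(0.0004))
(np.float64(1.649), np.float64(0.119), np.float64(0.0004))
(np.float64(1.669), np.float64(0.121), np.float64(0.0005))
(np.float64(1.689), np.float64(0.25), np.float64(0.0006))
(np.float64(1.709), np.float64(0.289), np.float64(0.0006))
(np.float64(1.729), np.float64(0.399), np.float64(0.0006))
40.2833 [ 1.62266442 -0.01374793 -8.13575354] [-0.26463607 -0.38553308  0.39947829]
```

```bash
python3 - <<'E'
from h import *
q=np.load("q0.npy");q[5]=1.729-.045;robot.move_joints(q.tolist());print(robot.get_wrist_torque(),robot.get_position())
robot.gripper_open();print(robot.get_width(),robot.get_ft_force(),robot.get_wrist_torque())
p=robot.get_position();wristcam("w4")
robot.servo_line([p[0],p[1],.27],v=.15);print(robot.get_time())
wristcam("w5");c=robot.read_camera("side");cv2.imwrite("pics/s10.png",c["color"][:,:,::-1])
print(look("side","key_bar"),look("wrist","key_bar"),robot.get_ft_force())
E
```

```text
[ 0.02654051 -0.12946769  0.11522923] [0.56090219 0.16095104 0.12854325]
1.0040175817946204 [ 0.10411016 -0.71560252  0.03328159] [ 0.00715403 -0.03629155  0.05312555]
42.875
[([0.5531, 0.1691, 0.1848], 0.8), ([0.4575, -0.2051, 0.0892], 0.7)] [([0.5635, 0.1644, 0.1931], 0.69), ([0.472, -0.1989, 0.0789], 0.62)] [-0.43819534 -0.36647572 -0.02813093]
```

View pics/w5.png

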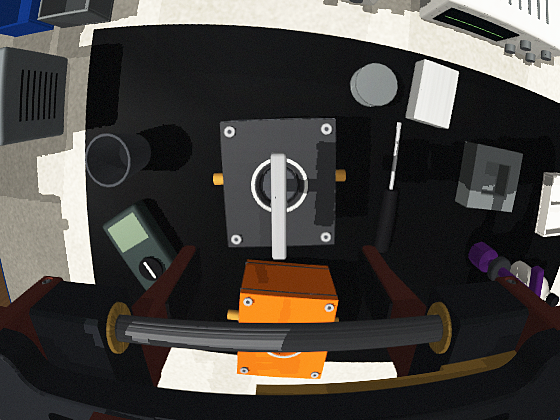

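View pics/s10.png

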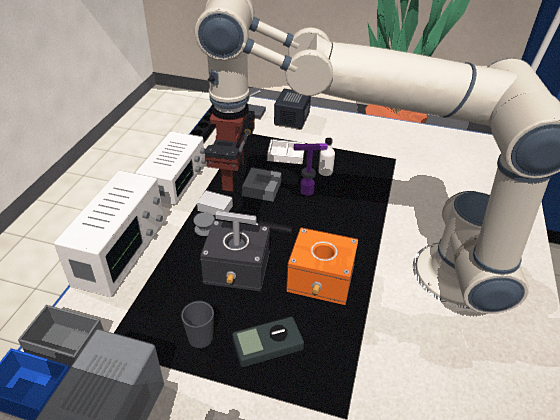

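```bash
python3 - <<'E'
from h import *
robot.finish_job();print(robot.get_time())
E
```

```text
the job is handed in; nothing more can be done
the job is handed in; nothing more can be done
```

I moved the grey key from its stand into the dark grey housing's well, seated it over the lock nut, tightened the nut clockwise, let go and handed the job in. The last clock reading was 42.9 s, well under the 67 s limit.

- **Grasp:** The first grasp closed on air. The fingertips appeared about 37 mm shorter than the stated tool point in both the wrist and side views. I went that much lower and the second grasp held the bar (14.7 mm gap).
- **Seating:** The key went down the well without touching the sides and met the floor at a tool height of 0.128 m. I had expected 0.129 m for fully seated, and about 0.139 m if it were only resting on the nut's corners.
- **Tightening:** I turned about 2.2 rad clockwise. The torque reading ran steady at about 0.1 N m, then rose to 0.40 N m over the last 0.06 rad, and I stopped there, below the 0.9 N m that drags the screw.
- **Release:** I backed off 0.045 rad to take up the spring, opened the gripper and rose clear. The last pictures show the key standing upright in the well, the arm clear of it, and nothing else visibly moved.

**Not fully settled:**
- The torque readings are only good to about 0.05 N m, and the running drag read lower than the stated 0.18 N m. I judged the stop by the clear rise. It also fits the angle: the nut moved about 2.0 rad after the play, which is the top of the range given.
- I could not see the tuning screw under the key, so that it stayed put rests on the torque staying well below 0.9 N m.

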